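# Clamp the lamp arm tube in its fixture

### The arm

A 7-joint arm with a two-finger parallel gripper is mounted at the origin on the work surface. World frame = base frame: x ahead of the robot, y to its left, z up, the work surface at z = 0. Lengths are in m, angles in rad, forces in N, time in s.
With the tool pointing down it reaches from about 0.35 to 0.9 m from the base axis. Payload 8.1 kg.
Tool frame: the origin (TCP) lies midway between the tips of the shut fingers; the grasp point (between the pads) lies arm.grasp_offset behind it (arm.grasp_offset is the distance from the TCP to the grasp point, in m); z points along the fingers, y is the line along which they close (so a half turn about z gives the same grasp; the last joint's range is limited). The gripper opens to 92 mm and grips with 3 to 60 N. Pads are 19 mm wide; open, the fingers measure 130 mm over their backs; the gripper's body (75 mm by 190 mm) begins 47 mm behind the grasp point.
Start: joints at [1.189, 0.434, 0.025, 1.573, -0.012, 1.134, -0.075], TCP at [0.172, -0.601, 0.227] pointing down, gripper open.
Joint ranges: [-2.62, 2.62], [-0.44, 2.09], [-1.27, 1.32], [0.08, 2.57], [-1.32, 4.46], [0.12, 2], [-2.74, 2.74]. Speed limits (rad/s): [2.22, 2.22, 3.01, 3.01, 3.14, 3.14, 3.14].

### API

Orientations are given as a rotation vector (axis times angle).
In Python, from cell import observe, imaging, arm gives the robot as it stands.
- The arm moves only by the tool apply_moves, never from a script. Its argument "commands" is a list of rows, each a list of 5 numbers: the opening in per cent of the stroke, from 0 (shut) to 100 (fully open), then the shift along the world's x, y, z in units of 0.06 m (1.0 is 0.06 m), then the turn about the world's z in units of 0.5 rad (1.0 is 0.5 rad). A call has 1 to 12 rows; each row shifts and turns the commanded pose from where the row before left it; what a row does not reach is not made up. A row lasts 1/8 s, in which the tool goes at most 62.5 mm and 10.7 degrees, less where a joint would pass 70% of its speed; a pose out of reach is approached as far as the arm can. A call with a number of a shift or a turn outside -1 to 1 is refused whole. A call with a gripper value outside its range is refused whole. The fingers move at their own pace and stop on an object; "newtons" is the grip in N (left out, the last holds). Time passes only in rows, so rows that do not move let the fingers close. It gives the time, the measured TCP pose, the force, the opening and the grip force at its end, in the units of the state.
- observe(): the state, without advancing time (a new reading comes with each control period).
- imaging.get_image(name): name is "side" or "top"; returns (picture, depth): 400x640x3 uint8, red, green, blue; 400x640 float32, m along the optical axis (not along the pixel's ray), 0 where there is no reading.
- imaging.camera_params(name): a dict with "camera_matrix" (3x3 intrinsics, pixels), "origin" and "rotation" of the camera in the world. Camera axes: x right, y up, looking along -z (the intrinsics and any distortion apply to the point x, -y, -z); pixel columns grow to the right and rows downward; lengths in m; the calibration is good to about 2 mm. A picture is of the moment at which its call begins. camera_params takes no time and is no camera call.
- arm.sign_off(): hands the job in; it is judged then, once.
The state is a dict: "clock": time; "joints": joint angles; "dq": joint speeds; "joint_efforts": joint torques, N m; "position": TCP position; "ee_rot": TCP orientation; "force": force on the tool from outside, world axes, zero at the start; "ft_torque": the same for the moment, N m; "width": opening from 0.0 (shut) to 1.0 (fully open); "gripper_force": force on a finger pad.
Only numpy, scipy, OpenCV 4.12 (cv2) and the standard library are available. Lean on these libraries where they do the work, as an engineer would, in place of code of your own. Each camera call takes 0.05 s, during which the arm holds its last target. There are 200 camera calls.

### The job

Clamp the white lamp tube in its fixture: with the back of a finger swing the yellow clamp strap over the tube until it is fully home against its stop, and only then push the red cam lever all the way down. Only push, with fingertips or the outside of the fingers: take nothing between the fingers, leave the tube lying where it is in its saddles, and do not disturb the other things on the bench. Finish clear of everything.

Things in the scene. Friction and masses are not known exactly. Their poses are not given: they have to be found in the camera images.
- fixture: Clamping fixture bolted to the bench; aluminium base plate 200 x 230 x 12 mm. Origin: centre of the plate's underside, on the bench surface; z is up. The tube lies along its x axis. The strap's vertical pivot stands at x 0, y +65 mm. At the other side, y -60 to -108 mm, x within 23 mm, is a dark steel catch post with a two-cheek clevis, top at z 147 mm, which carries the cam lever; the lever's level pivot pin runs along x at y -72, z 132 mm.
- strap (a joint): Angle (rad) of the yellow clamp strap about its upright pivot: 0 = fully home, lying across over the tube and pointing along the fixture's -y against its stop; grows as it opens, counter-clockwise seen from above, so at about 1.57 it points along the fixture's +x. It starts 1.15 to 1.6 open and stays where it is left (stiff pivot, about 2 N at the middle). To close it, push it on the side that faces away from the catch post.
- strap_mid (a point): Point in the middle of the yellow strap's bar (centre of its section), 70 mm from the pivot axis. The bar is 20 mm wide, 26 mm high (z 84 to 110 mm above the bench, at all angles) and reaches 136 mm from the pivot axis; a steel hub 34 mm across and 38 mm high sits at the pivot, from z 84 mm. Its y axis points along the bar towards the pivot, z up.
- cam_lever (a joint): Angle (rad) of the red cam lever above level: 0 = all the way down, level, pointing along the fixture's -y, away from the strap; 1.3 = nearly upright. It starts 0.8 to 1.15 up, and stays where it is left (stiff, about 4 N at the grip). It goes down by pushing its grip outwards (fixture's -y) and down, along an arc about its pin.
- lever_grip (a point): Centre of the red cam lever's grip, 95 mm from the pin's axis. The red grip is 22 mm wide (along the pin), 16 mm thick and reaches from 56 to 120 mm from the pin axis. Site y axis points along the lever towards the pin, z is normal to its upper side, the one to push on.
- tube_mid (a point): Centre of the loose white lamp arm tube, diameter 38 mm, length 250 mm, lying along the fixture's x in two grey saddles 30 mm long, their tops at z 62 mm; the centre is 59 mm and the tube's top 78 mm above the bench. The strap passes 6 mm above it (with a 5 mm rubber pad beneath).
- screwdriver: Orange-handled screwdriver, loose bystander to be left alone; origin at the centre of its underside. 190 mm long, lying in front of the fixture along its own x.
- end_cap: White plastic end cap, loose bystander to be left alone; origin at the centre of its underside. 44 mm across, 34 mm high.
- glue: Small glue bottle, loose bystander to be left alone; origin at the centre of its underside. 34 mm across, 75 mm high.
- collar: Aluminium collar, loose bystander to be left alone; origin at the centre of its underside. 52 mm across, 24 mm high.
- cup: Blue plastic cup, loose bystander to be left alone; origin at the centre of its underside. 70 mm across, 55 mm high.
- wrench: Steel wrench, loose bystander to be left alone; origin at the centre of its underside. 170 mm long, lying along its own x.
- reflector: Steel lamp reflector bowl, loose bystander to be left alone; origin at the centre of its underside. 140 mm across, 50 mm high.

How it is judged:
On the way, in this order (a step that is already met when the one before it is completed fails the run):
1. the strap is home over the tube while the lever is still up (value of joint strap below 0.08 rad and value of joint cam_lever above 0.6 rad), for 0.2 s.
2. the cam lever is pushed all the way down with the strap home (value of joint strap below 0.08 rad and value of joint cam_lever below 0.1 rad), for 0.2 s.
At the end, for the whole second after the job is handed in: The strap is home (within 0.08 rad of its stop), the cam lever is down (within 0.10 rad of level), both at rest, and the tube lies within 15 mm of where it started (all of step 2 and distance of tube_mid from where it was at the start of the episode below 0.015 m and velocity of joint strap between -0.05 and 0.05 rad/s and velocity of joint cam_lever between -0.05 and 0.05 rad/s); the robot touches nothing.
It fails at once if the lever is pushed down before the strap is home (value of joint strap above 0.15 rad and value of joint cam_lever below 0.5 rad).
It fails at once if the strap is taken between the fingers (x of the grasp point in the frame of strap_mid between -0.008 and 0.008 m and y of the grasp point in the frame of strap_mid between -0.066 and 0.066 m and z of the grasp point in the frame of strap_mid between -0.013 and 0.021 m).
It fails at once if the lever is taken between the fingers (x of the grasp point in the frame of lever_grip between -0.011 and 0.011 m and y of the grasp point in the frame of lever_grip between -0.03 and 0.03 m and z of the grasp point in the frame of lever_grip between -0.009 and 0.009 m).
It fails at once if the tube is lifted or shifted from its place by more than 15 mm (distance of tube_mid from where it was at the start of the episode above 0.015 m).
It fails at once if a bystander is moved more than 30 mm (distance of any of screwdriver, end_cap, glue, collar, cup, wrench, reflector from where it was at the start of the episode above 0.03 m).
It also fails if it takes over 48 s, if anything falls off the work surface, if the arm or the gripper's body presses on something with over 40 N, if the wrist force passes 120 N, or if a joint passes its speed limit or range.

## Working session

There is one attempt and no reset: what is moved stays moved. The work goes in short steps, Python scripts to look and compute and a tool call to move; the robot and the scene stay as the last step left them, time stands still between calls to the robot, and variables do not carry over. Pictures are saved under pics/ and viewed, at most 10 in all, crops included, and the job is handed in when it is done.

Besides the shell and the picture viewer there is one more tool, called after ">>>" in YAML: its name, and indented under it one key for each argument. apply_moves: Moves the arm, as the interface text tells. Its arguments: {"type":"object","properties":{"commands":{"type":"array"},"newtons":{"type":"number"}},"required":["commands"]}

```bash
mkdir -p pics; cat > h.py <<'E'
import numpy as np, cv2
from cell import observe, imaging, arm
def cloud(name):
    im,d=imaging.get_image(name); p=imaging.camera_params(name); K=np.array(p["camera_matrix"])
    v,u=np.indices(d.shape); x=(u-K[0,2])/K[0,0]*d; y=(v-K[1,2])/K[1,1]*d
    P=np.stack([x,-y,-d],-1)@np.array(p["rotation"]).T+np.array(p["origin"])
    P[d==0]=np.nan
    return im,P
E
python3 - <<'E'
from h import *
for n in("top","side"):
    im,P=cloud(n); cv2.imwrite(f"pics/{n}0.png",im[:,:,::-1]); np.savez(f"{n}0.npz",im=im,P=P); p=imaging.camera_params(n);print(p)
print(observe(),arm.grasp_offset)
E
```

```text
Traceback (most recent call last):
  File "h.py", line 6, in cloud
    P=np.stack([x,-y,-d],-1)@np.array(p["rotation"]).T+np.array(p["origin"])
      ~~~~~~~~~~~~~~~~~~~~~~~~~~~~~~~~~~~~~~~~~~~~~~~~^~~~~~~~~~~~~~~~~~~~~~
ValueError: operands could not be broadcast together with shapes (400,640) (3,)
```

Rotation is evidently a rotation vector.

```bash
sed -i 's/np.array(p\["rotation"\]).T/cv2.Rodrigues(np.array(p["rotation"],float))[0].T/' h.py
python3 - <<'E'
from h import *
for n in("top","side"):
    p=imaging.camera_params(n);print(p)
    im,P=cloud(n); cv2.imwrite(f"pics/{n}0.png",im[:,:,::-1]); np.savez(f"{n}0.npz",im=im,P=P)
print(observe(),arm.grasp_offset)
E
```

```text
{'camera_matrix': array([[466.18959136,   0.        , 310.7683292 ],
       [  0.        , 466.18959136, 209.27784391],
       [  0.        ,   0.        ,   1.        ]]), 'origin': array([0.34113951, 0.03527492, 1.51427027]), 'rotation': array([ 0.1282517 , -0.1201137 , -1.54294462])}
{'camera_matrix': array([[489.01929654,   0.        , 325.97674915],
       [  0.        , 489.01929654, 201.39876299],
       [  0.        ,   0.        ,   1.        ]]), 'origin': array([0.06483958, 0.81035143, 1.1899497 ]), 'rotation': array([ 0.24555525, -0.92092855, -2.42610538])}
{'clock': 0.15, 'joints': array([ 1.18938994,  0.43508116,  0.02498195,  1.57387584, -0.01161904,
        1.1339993 , -0.07512294]), 'dq': array([ 1.71874744e-04, -2.37666643e-03,  3.63476258e-04, -3.25696935e-03,
       -1.81530113e-04,  7.94067627e-04,  1.39945689e-05]), 'joint_efforts': array([ 2.02123352e-03, -6.68260789e+01,  9.86270271e-01, -3.14692712e+01,
       -6.04158361e-02,  3.94309417e-02,  9.36170522e-05]), 'position': array([ 0.1718558 , -0.60050731,  0.22611874]), 'ee_rot': array([-3.10996202e+00, -4.36199922e-01,  4.17136108e-04]), 'force': array([-0.36222904,  0.72095356,  0.58461714]), 'ft_torque': array([ 0.01402219, -0.00293253, -0.01093152]), 'gripper_force': 0.0, 'width': 1.0000897287923236} 0.0188
```

View pics/top0.png

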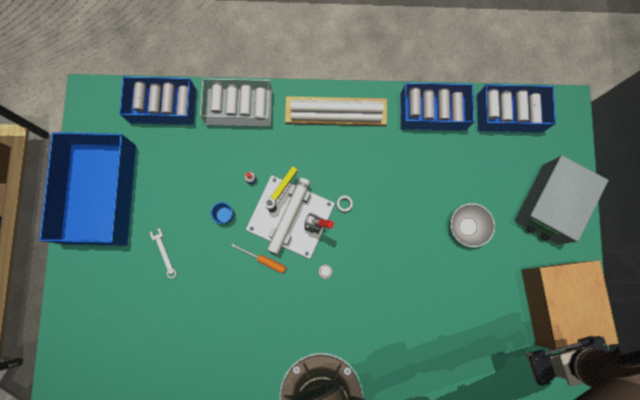

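View pics/side0.png

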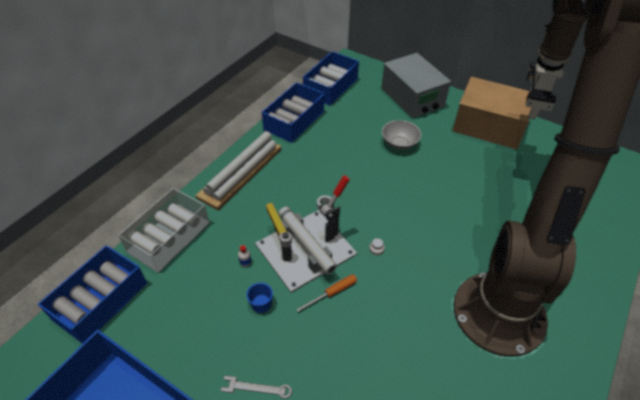

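The top view shows the plate at (290,215), the strap from hub (270,205) to its tip at (295,170), and the red lever at (322,224). Around them are the glue (250,178), cup (223,214), collar (345,203), cap (325,271) and screwdriver (258,258). The bowl and wrench are far off.

```bash
python3 - <<'E'
from h import *
D={n:np.load(n+"0.npz") for n in("top","side")}
for n in D:
    im,P=D[n]["im"],D[n]["P"]; hsv=cv2.cvtColor(im,cv2.COLOR_RGB2HSV); H,S,V=[hsv[...,i].astype(int) for i in range(3)]
    roi=(P[...,0]>.2)&(P[...,0]<.75)&(P[...,1]>-.2)&(P[...,1]<.4)&(P[...,2]>-.03)
    print(n,"bench z",np.nanmedian(P[...,2][roi&(H>65)&(H<95)&(S>100)]))
    def rep(nm,m):
        m=(m&roi).astype(np.uint8); k,l,s,c=cv2.connectedComponentsWithStats(m)
        for i in range(1,k):
            if s[i,4]<15: continue
            Q=P[l==i]; a=Q.mean(0); w,v=np.linalg.eigh(np.cov(Q.T)); 
            t=(Q-a)@v[:,2]
            print(nm,s[i,4],"px",c[i].round(0),"mean",a.round(3),"z",np.percentile(Q[:,2],[5,95]).round(3),"axis",v[:,2].round(3),"ends",(a+v[:,2]*t.min()).round(3),(a+v[:,2]*t.max()).round(3))
    rep("yellow",(H>20)&(H<36)&(S>150)&(V>90)); rep("red",((H<6)|(H>174))&(S>150)&(V>80)); rep("orange",(H>6)&(H<19)&(S>150)&(V>80))
    rep("blue",(H>100)&(H<125)&(S>150))
    rep("tube",(S<60)&(V>110)&(P[...,2]>.045)); 
    m=((S<60)&(V>110)&roi&(P[...,2]<.03)&(P[...,2]>.004)).astype(np.uint8)
    k,l,s,c=cv2.connectedComponentsWithStats(m); i=1+np.argmax(s[1:,4])
    r=cv2.minAreaRect(P[...,:2][l==i].astype(np.float32)*1000); print("plate",r,cv2.boxPoints(r).round(0).tolist(), np.median(P[l==i][:,2]))
im=D["top"]["im"]; a=cv2.resize(im[155:290,200:370],None,fx=4.5,fy=4.4,interpolation=cv2.INTER_CUBIC); cv2.imwrite("pics/c.png",a[:,:,::-1])
E
```

```text
top bench z -0.00010005012401159696
yellow 213 px [284. 182.] mean [0.648 0.129 0.11 ] z [0.104 0.114] axis [-0.839  0.544  0.01 ] ends [0.694 0.099 0.109] [0.598 0.161 0.11 ]
red 86 px [326. 223.] mean [0.509 0.002 0.219] z [0.196 0.236] axis [-0.207 -0.598  0.774] ends [0.516 0.022 0.193] [ 0.505 -0.012  0.237]
orange 202 px [272. 264.] mean [0.402 0.167 0.023] z [0.017 0.029] axis [-0.414 -0.91   0.027] ends [0.421 0.209 0.022] [0.383 0.126 0.024]
blue 376 px [222. 213.] mean [0.561 0.334 0.024] z [0.001 0.056] axis [0.037 0.027 0.999] ends [ 0.56   0.334 -0.002] [0.563 0.335 0.061]
tube 43 px [249. 178.] mean [0.673 0.245 0.052] z [0.045 0.059] axis [-0.369  0.921  0.128] ends [0.679 0.231 0.05 ] [0.668 0.259 0.054]
tube 1103 px [288. 216.] mean [0.551 0.115 0.072] z [0.06  0.081] axis [-0.923  0.386 -0.002] ends [0.668 0.066 0.072] [0.436 0.163 0.072]
tube 99 px [269. 203.] mean [0.582 0.173 0.113] z [0.095 0.123] axis [ 0.396 -0.151  0.906] ends [0.556 0.183 0.055] [0.588 0.171 0.127]
tube 92 px [310. 220.] mean [0.528 0.047 0.147] z [0.126 0.172] axis [-0.017 -0.459  0.888] en
[... 1135 characters left out ...]
49 0.148] z [0.144 0.153] axis [ 0.864  0.303 -0.402] ends [0.519 0.045 0.152] [0.539 0.052 0.143]
tube 839 px [307. 238.] mean [0.547 0.12  0.074] z [0.066 0.08 ] axis [-0.924  0.382 -0.004] ends [0.672 0.068 0.075] [0.438 0.165 0.074]
tube 43 px [284. 237.] mean [0.582 0.177 0.114] z [0.11  0.117] axis [-0.937 -0.349  0.02 ] ends [0.597 0.183 0.114] [0.568 0.172 0.114]
tube 47 px [242. 254.] mean [0.675 0.254 0.051] z [0.046 0.06 ] axis [-0.879 -0.463 -0.118] ends [0.687 0.26  0.053] [0.662 0.247 0.05 ]
plate ((582.5948486328125, 170.1611328125), (107.70149993896484, 202.38894653320312), 67.58344268798828) [[469.0, 159.0], [656.0, 82.0], [697.0, 181.0], [510.0, 259.0]] 0.011876396891405516
```

View pics/c.png

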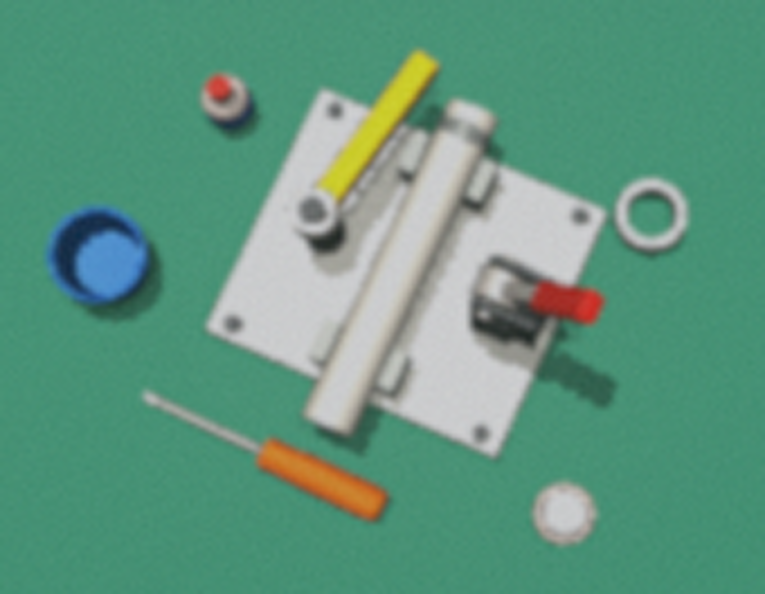

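>>> apply_moves:
  commands:
    - [0, 0, 0, 1, 0]
    - [0, 0, 0, 1, 0]
    - [0, 0.52, 0.82, 0, 0.28]
    - [0, 0.52, 0.82, 0, 0.28]
    - [0, 0.52, 0.82, 0, 0.28]
    - [0, 0.52, 0.82, 0, 0.28]
    - [0, 0.52, 0.82, 0, 0.28]
    - [0, 0.52, 0.82, 0, 0.28]
    - [0, 0.52, 0.82, 0, 0.28]
    - [0, 0.52, 0.82, 0, 0.28]
    - [0, 0.52, 0.82, 0, 0.28]
    - [0, 0.52, 0.82, 0, 0.28]

```text
clock: 1.65
position: [0.4845, -0.1073, 0.3467]
ee_rot: [2.093, 2.342, -0.0]
force: [1.6, -0.1, -0.1]
width: 0.003
gripper_force: 0.0
```

>>> apply_moves:
  commands:
    - [0, 0.52, 0.8, 0, 0.29]
    - [0, 0.52, 0.8, 0, 0.29]
    - [0, 0.52, 0.8, 0, 0.29]
    - [0, 0.52, 0.8, 0, 0.29]
    - [0, 0.52, 0.8, 0, 0.29]
    - [0, 0.5, 0.78, 0, 0.29]
    - [0, 0, 0, 0, 0]
    - [0, 0, 0, 0, 0]

```text
clock: 2.65
position: [0.6699, 0.1776, 0.3461]
ee_rot: [-0.919, -3.004, 0.001]
force: [0.5, 0.0, -0.1]
width: 0.006
gripper_force: 0.0
```

>>> apply_moves:
  commands:
    - [0, 0.07, 0.11, -0.9, 0]
    - [0, 0, 0, -0.9, 0]
    - [0, 0, 0, -0.9, 0]
    - [0, 0, 0, -0.8, 0]
    - [0, 0, 0, -0.5, 0]
    - [0, 0, 0, -0.2, 0]
    - [0, 0, 0, 0, 0]
    - [0, 0, 0, 0, 0]

```text
clock: 3.65
position: [0.6751, 0.1846, 0.0967]
ee_rot: [0.918, 3.002, 0.002]
force: [0.7, -0.3, 0.4]
width: 0.004
gripper_force: 0.0
```

```bash
python3 - <<'E'
from h import *
im,P=cloud("top"); s,_=cloud("side")
a=cv2.resize(im[140:270,200:370],(520,400));b=cv2.resize(s[130:330,200:440],(480,400));
cv2.imwrite("pics/d.png",cv2.resize(np.hstack([a,b]),(800,320))[:,:,::-1])
p=observe()["position"];print(p)
C=np.array([.583,.173]);prev=p[:2]
# plan: offset from strap line o=29 mm, r=70
for deg in [79,70,60,50,40,30,20,10,5,0,-3]:
    t=np.radians(-112.6+deg);d=np.array([np.cos(t),np.sin(t)]);n=np.array([-d[1],d[0]])
    q=C+.07*d+.029*n;print(deg,q.round(4),((q-prev)/.06).round(2));prev=q
E
```

```text
[0.67498838 0.18483329 0.09646013]
79 [0.6574 0.1584] [-0.29 -0.44]
70 [0.6542 0.147 ] [-0.05 -0.19]
60 [0.6486 0.135 ] [-0.09 -0.2 ]
50 [0.641  0.1242] [-0.13 -0.18]
40 [0.6316 0.1149] [-0.16 -0.16]
30 [0.6208 0.1073] [-0.18 -0.13]
20 [0.6088 0.1018] [-0.2  -0.09]
10 [0.596  0.0984] [-0.21 -0.06]
5 [0.5895 0.0975] [-0.11 -0.01]
0 [0.5829 0.0972] [-0.11 -0.  ]
-3 [0.5789 0.0973] [-0.07  0.  ]
```

View pics/d.png

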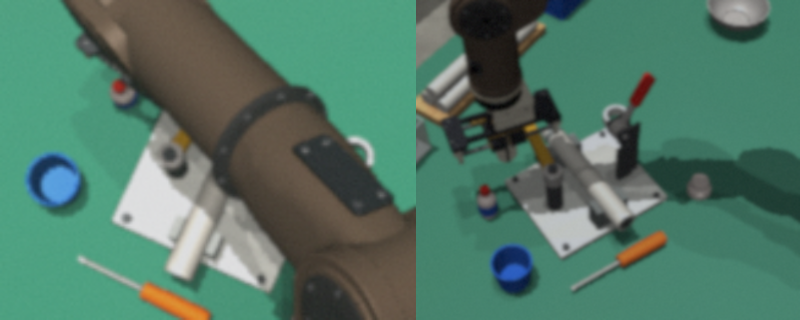

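The side crop shows the shut fingers just behind the strap (left of yellow, about (525,150)), with the lever still up and everything undisturbed. Now I push the first part.

>>> apply_moves:
  commands:
    - [0, -0.15, -0.22, -0.06, 0]
    - [0, -0.14, -0.22, 0, 0]
    - [0, -0.03, -0.1, 0, -0.17]
    - [0, -0.03, -0.1, 0, -0.17]
    - [0, -0.04, -0.1, 0, -0.18]
    - [0, -0.05, -0.1, 0, -0.18]
    - [0, -0.06, -0.1, 0, -0.18]
    - [0, -0.07, -0.09, 0, -0.17]
    - [0, -0.08, -0.08, 0, -0.17]
    - [0, -0.08, -0.08, 0, -0.17]
    - [0, 0, 0, 0, 0]

```text
clock: 5.12
position: [0.6304, 0.1126, 0.0919]
ee_rot: [1.885, 2.512, 0.001]
force: [0.9, 0.4, 0.6]
width: 0.005
gripper_force: 0.0
```

```bash
python3 - <<'E'
from h import *
im,P=cloud("top"); s,_=cloud("side")
a=cv2.resize(im[140:270,200:370],(520,400));b=cv2.resize(s[130:330,200:440],(480,400));
cv2.imwrite("pics/e.png",cv2.resize(np.hstack([a,b]),(800,320))[:,:,::-1])
o=observe();print(o["position"],o["force"],o["ft_torque"])
E
```

```text
[0.63053382 0.11290633 0.09157217] [ 0.31729713  0.10675558 -0.1189253 ] [-0.0088768  -0.15045416  0.0406888 ]
```

View pics/e.png

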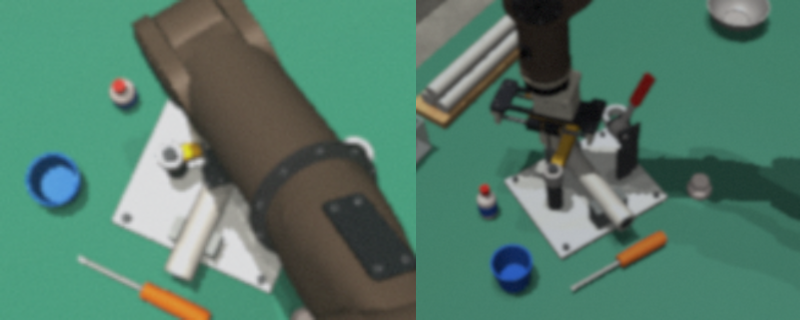

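The strap is swinging with the finger, about 40° open, and the lever is untouched. I continue to the stop.

>>> apply_moves:
  commands:
    - [0, -0.09, -0.08, 0, -0.17]
    - [0, -0.09, -0.07, 0, -0.17]
    - [0, -0.1, -0.05, 0, -0.17]
    - [0, -0.1, -0.05, 0, -0.17]
    - [0, -0.1, -0.03, 0, -0.17]
    - [0, -0.11, -0.03, 0, -0.17]
    - [0, -0.11, -0.01, 0, -0.17]
    - [0, -0.11, 0, 0, -0.17]
    - [0, 0, 0, 0, 0]

```text
clock: 6.35
position: [0.5817, 0.094, 0.0914]
ee_rot: [2.614, 1.742, -0.0]
force: [0.2, 0.0, 0.3]
width: 0.005
gripper_force: 0.0
```

>>> apply_moves:
  commands:
    - [0, -0.03, 0.01, 0, 0]
    - [0, -0.03, 0.01, 0, 0]
    - [0, 0, 0, 0, 0]

```text
clock: 6.72
position: [0.5798, 0.0946, 0.0914]
ee_rot: [2.614, 1.739, 0.004]
force: [5.8, -1.8, -1.6]
width: 0.004
gripper_force: 2.8
```

```bash
cat > look.py <<'E'
from h import *
import sys
im,P=cloud("top"); s,Q=cloud("side")
a=cv2.resize(im[140:270,200:370],(520,400));b=cv2.resize(s[130:330,200:440],(480,400));
cv2.imwrite(f"pics/{sys.argv[1]}.png",cv2.resize(np.hstack([a,b]),(800,320))[:,:,::-1])
O=np.array([.558,.113]);fx=np.array([.923,-.385]);fy=np.array([.385,.923])
for im,P in((im,P),(s,Q)):
    h=cv2.cvtColor(im,cv2.COLOR_RGB2HSV).astype(int);H,S,V=h[...,0],h[...,1],h[...,2]
    R=(abs(P[...,0]-.53)<.18)&(abs(P[...,1]-.08)<.14)
    for nm,m in(("strap",(H>18)&(H<36)&(S>130)&(V>60)&(P[...,2]>.095)),("lever",((H<6)|(H>174))&(S>140)&(V>60)&(P[...,2]>.1))):
        q=P[m&R]
        if len(q)<8: print(nm,len(q));continue
        d=q[:,:2]-O; x,y,z=d@fx,d@fy,q[:,2]
        print(nm,len(q),"fixture mean",[round(float(i.mean()),4) for i in(x,y,z)],"angle(strap) %.3f"%np.arctan2(x.mean(),.065-y.mean()),"(lever) %.3f"%np.arctan2(z.mean()-.132,-.072-y.mean()),"y",y.min().round(3),y.max().round(3), "slope %.3f"%np.polyfit(y,x,1)[0])
o=observe();print(o["clock"],o["position"],o["force"],o["ft_torque"])
E
python3 look.py f
```

```text
strap 4
lever 0
strap 127 fixture mean [-0.0047, 0.0233, 0.1084] angle(strap) -0.113 (lever) -2.899 y -0.003 0.047 slope -0.043
lever 127 fixture mean [-0.0043, -0.1188, 0.2139] angle(strap) -0.024 (lever) 1.052 y -0.139 -0.1 slope -0.007
6.825 [0.57977879 0.09459027 0.09136057] [ 5.43557633 -1.96283946 -1.72445108] [-0.37106151 -1.24116102  0.00700119]
```

View pics/f.png

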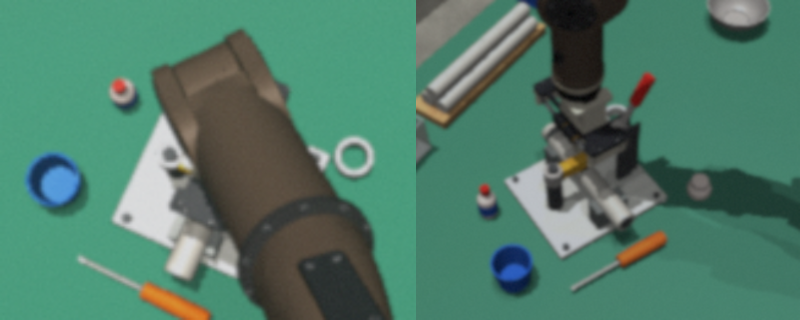

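The force rose to about 6 N, so the strap is at its stop. The side view shows it across the tube, with the lever at about 1.05 rad. I give one firm extra push, then retreat and rise.

>>> apply_moves:
  commands:
    - [0, -0.03, 0.01, 0, 0]
    - [0, -0.02, 0.01, 0, 0]
    - [0, 0, 0, 0, 0]
    - [0, 0.25, -0.1, 0, 0]
    - [0, 0.3, -0.12, 0, 0]
    - [0, 0, 0, 0.6, 0]
    - [0, 0, 0, 0.9, 0]
    - [0, 0, 0, 0.9, 0]
    - [0, 0, 0, 0.4, 0]
    - [0, 0, 0, 0, 0]

```text
clock: 8.07
position: [0.6092, 0.0835, 0.2612]
ee_rot: [2.615, 1.74, 0.005]
force: [-0.3, 0.1, -0.5]
width: 0.005
gripper_force: 0.0
```

```bash
python3 look.py g; python3 - <<'E'
import numpy as np
O=np.array([.558,.113]);fy=np.array([.385,.923]);fx=np.array([.923,-.385]);prev=None
for a in [1.05,.9,.75,.6,.45,.3,.15,.05,0,-.04]:
    r=.092;y=-.072-r*np.cos(a)+.008*np.sin(a)+.0095;z=.132+r*np.sin(a)+.008*np.cos(a)
    p=np.r_[O+y*fy-.001*fx,z];print(a,p.round(4),None if prev is None else ((p-prev)/.06).round(2));prev=p
E
```

```text
strap 16 fixture mean [-0.0184, 0.0144, 0.1891] angle(strap) -0.349 (lever) 2.558 y -0.03 0.048 slope 0.405
lever 0
strap 276 fixture mean [-0.0052, -0.0079, 0.1074] angle(strap) -0.071 (lever) -2.774 y -0.067 0.046 slope 0.028
lever 119 fixture mean [-0.0053, -0.1172, 0.2128] angle(strap) -0.029 (lever) 1.061 y -0.137 -0.098 slope -0.023
8.175 [0.60779876 0.08294755 0.25834201] [-0.01145101 -0.541008   -0.14622158] [-0.05231684 -0.1059808  -0.00265156]
1.05 [0.5181 0.0199 0.2158] None
0.9 [0.5134 0.0087 0.209 ] [-0.08 -0.19 -0.11]
0.75 [ 0.5092 -0.0014  0.2006] [-0.07 -0.17 -0.14]
0.6 [ 0.5055 -0.0102  0.1905] [-0.06 -0.15 -0.17]
0.45 [ 0.5025 -0.0176  0.1792] [-0.05 -0.12 -0.19]
0.3 [ 0.5001 -0.0232  0.1668] [-0.04 -0.09 -0.21]
0.15 [ 0.4985 -0.0272  0.1537] [-0.03 -0.07 -0.22]
0.05 [ 0.4978 -0.0287  0.1446] [-0.01 -0.03 -0.15]
0 [ 0.4976 -0.0292  0.14  ] [-0.   -0.01 -0.08]
-0.04 [ 0.4975 -0.0294  0.1363] [-0.   -0.   -0.06]
```

View pics/g.png

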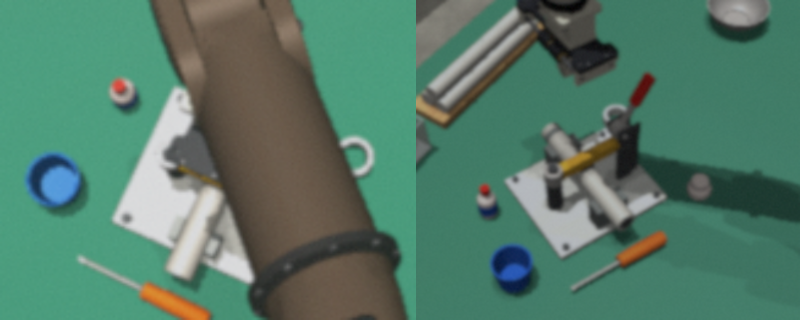

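The strap lies across the tube between the cheeks at its stop (side crop (560-620,155)). The lever is still up at (642,90) and the tube is in place. Next I approach the lever from inside.

>>> apply_moves:
  commands:
    - [0, -0.6, -0.28, 0, 0]
    - [0, -0.6, -0.28, -0.2, 0]
    - [0, -0.08, -0.02, -0.45, 0]
    - [0, 0, 0, 0, 0]
    - [0, 0, 0, 0, 0]

```text
clock: 8.8
position: [0.5318, 0.0487, 0.2201]
ee_rot: [-2.615, -1.74, 0.0]
force: [0.5, -0.6, 0.6]
width: 0.005
gripper_force: 0.0
```

>>> apply_moves:
  commands:
    - [0, -0.11, -0.24, -0.03, 0]
    - [0, -0.11, -0.24, -0.03, 0]
    - [0, -0.04, -0.1, -0.06, 0]
    - [0, -0.04, -0.09, -0.06, 0]
    - [0, -0.04, -0.09, -0.07, 0]
    - [0, -0.03, -0.08, -0.07, 0]
    - [0, -0.03, -0.08, -0.08, 0]
    - [0, -0.03, -0.07, -0.09, 0]
    - [0, 0, 0, 0, 0]

```text
clock: 9.93
position: [0.505, -0.0116, 0.19]
ee_rot: [-2.616, -1.739, 0.002]
force: [0.3, -0.8, 0.5]
width: 0.003
gripper_force: 0.2
```

```bash
python3 look.py i
```

```text
strap 204 fixture mean [-0.0016, -0.0033, 0.11] angle(strap) -0.023 (lever) -2.831 y -0.056 0.048 slope -0.005
lever 0
strap 269 fixture mean [-0.0047, -0.0096, 0.1071] angle(strap) -0.063 (lever) -2.762 y -0.068 0.045 slope 0.014
lever 47 fixture mean [-0.0063, -0.1304, 0.1773] angle(strap) -0.032 (lever) 0.660 y -0.152 -0.118 slope 0.171
10.025 [ 0.50485995 -0.01106588  0.19019921] [-0.65195007  0.19201523  0.10012363] [-0.02250008 -0.06690743 -0.0218447 ]
```

View pics/i.png

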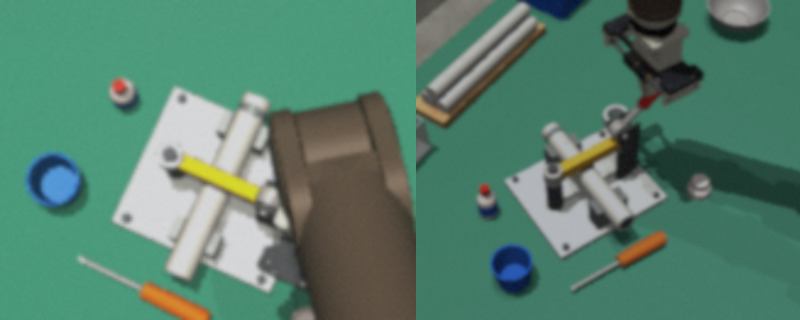

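The top crop shows the strap straight across the tube, home. The side crop shows the lever following the fingertip at about 0.6 rad. I continue down.

>>> apply_moves:
  commands:
    - [0, -0.03, -0.06, -0.09, 0]
    - [0, -0.02, -0.06, -0.1, 0]
    - [0, -0.02, -0.05, -0.1, 0]
    - [0, -0.02, -0.04, -0.11, 0]
    - [0, -0.02, -0.04, -0.11, 0]
    - [0, -0.01, -0.03, -0.11, 0]
    - [0, -0.01, -0.03, -0.1, 0]
    - [0, 0, 0, -0.1, 0]
    - [0, 0, 0, 0, 0]

```text
clock: 11.15
position: [0.4975, -0.0302, 0.1409]
ee_rot: [-2.616, -1.739, 0.001]
force: [0.9, -0.6, 0.4]
width: 0.009
gripper_force: 0.0
```

>>> apply_moves:
  commands:
    - [0, 0, 0, -0.04, 0]
    - [0, 0, 0, -0.04, 0]
    - [0, 0, 0, 0, 0]

```text
clock: 11.52
position: [0.498, -0.0301, 0.1395]
ee_rot: [2.615, 1.738, 0.001]
force: [-13.0, -0.9, 36.5]
width: -0.002
gripper_force: 18.2
```

The lever stopped hard at the predicted level height. Now I lift clear and check.

>>> apply_moves:
  commands:
    - [0, 0, 0, 0.3, 0]
    - [0, 0, 0, 0.8, 0]
    - [0, 0, 0, 0.9, 0]
    - [0, 0, 0, 0.9, 0]
    - [0, 0, -0.9, 0, 0]
    - [0, 0, -0.9, 0, 0]
    - [0, 0, -0.9, 0, 0]
    - [0, 0, -0.9, 0, 0]
    - [0, 0, 0, 0, 0]
    - [0, 0, 0, 0, 0]

```text
clock: 12.78
position: [0.4978, -0.2452, 0.3105]
ee_rot: [-2.615, -1.739, -0.0]
force: [-0.3, 0.6, -0.1]
width: 0.002
gripper_force: 0.0
```

```bash
python3 look.py j
```

```text
strap 197 fixture mean [-0.0017, -0.0022, 0.1097] angle(strap) -0.025 (lever) -2.833 y -0.053 0.047 slope 0.000
lever 127 fixture mean [-0.0013, -0.159, 0.1395] angle(strap) -0.006 (lever) 0.087 y -0.189 -0.131 slope 0.023
strap 279 fixture mean [-0.005, -0.0079, 0.1072] angle(strap) -0.069 (lever) -2.773 y -0.066 0.048 slope 0.014
lever 114 fixture mean [-0.0039, -0.1591, 0.1383] angle(strap) -0.018 (lever) 0.072 y -0.188 -0.13 slope -0.004
12.875 [ 0.49809776 -0.24412031  0.31080111] [ 0.83279845  1.06925885 -0.33348138] [ 0.01490902 -0.08755038  0.01396884]
```

View pics/j.png

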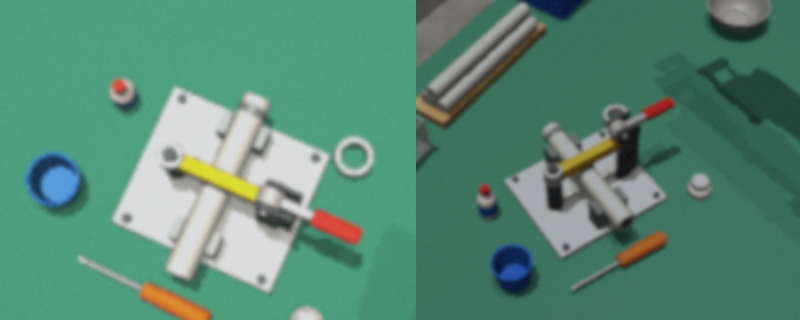

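The strap is straight across the tube, the lever's top face is level at z 0.1395 m (0.140 expected), everything else is in place, and the arm is clear.

```bash
python3 -c "
from cell import arm
print(arm.sign_off())"
```

```text
the job is handed in; nothing more can be done
None
```

I swung the strap home over the tube, pushed the cam lever down to level, moved the arm clear, and handed the job in at about 13 s on the robot's clock; the hand-in returned no verdict.

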